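# Clamp a cork in the boring jig

### The arm

A 6-joint arm with a two-finger parallel gripper is mounted at the origin on a cart in front of the work surface, level with it; the furniture and walls round the work are solid. World frame = base frame: x ahead of the robot, y to its left, z up, the work surface at z = 0. Lengths are in mm, angles in rad, forces in N, time in s.
With the tool pointing down it reaches from about 375 to 975 mm from the base axis. Payload 3.8 kg.
Tool frame: the origin (TCP) lies between the finger pads; the fingertips stand 19 mm ahead of it and the grasp point (between the pads) is the TCP; z points along the fingers, y is the line along which they close (so a half turn about z gives the same grasp; the last joint's range is limited). The gripper opens to 85 mm and grips with 20 to 120 N. Pads are 22 mm wide; open, the fingers measure 114 mm over their backs; the gripper's body (76 mm by 85 mm) begins 54 mm behind the grasp point. The pads swing forward as they close: fully open they stand 13 mm farther back than shut.
Start: joints at [1.207, 0.264, 1.604, -0, 1.274, -0.037], TCP at [216.682, 639.271, 225.28] pointing down, gripper open.
Joint ranges: [-2.63, 2.63], [-0.94, 2.18], [0.31, 2.57], [-1.31, 4.45], [0, 2.66], [-2.55, 2.55]. Speed limits (rad/s): [2.57, 2.57, 3.14, 3.14, 3.14, 3.14].

### API

Orientations are given as a rotation vector (axis times angle).
In Python, from station import r gives the robot as it stands.
- The arm moves only by the tool apply_moves, never from a script. Its argument "motion" is a list of rows, each an object of numbers: "tx", "ty", "tz": the shift along the tool's x, y, z in units of 50 mm (1.0 is 50 mm); "yaw": the turn about the tool's z in units of 6 degrees (1.0 is 6 degrees). In form: [{"tx": .., "ty": .., "tz": .., "yaw": ..}, ...]. A call has 1 to 8 rows; each row shifts and turns the commanded pose from where the row before left it, along the tool's axes as they then stand; what a row does not reach is not made up. A row lasts 1/10 s, in which the tool goes at most 50 mm and 8.59 degrees, less where a joint would pass 70% of its speed; a pose out of reach is approached as far as the arm can. A call is refused whole if a number of a shift passes 1 or a number of a turn 1, either way. A call with a gripper value outside its range is refused whole. "hand" is the gripper's target within -1 to 1 (fully open at 1, half-way at 0, shut at -1), set as the call begins (left out, the last holds). The fingers move at their own pace and stop on an object; "force" is the grip in N (left out, the last holds). Time passes only in rows, so rows that do not move let the fingers close. It gives the time, the measured TCP pose, the force, the opening and the grip force at its end, in the units of the state.
- r.state(): the state, without advancing time (a new reading comes with each control period).
- r.get_image(name): name is "side" or "top"; returns (picture, depth): 384x512x3 uint8, red, green, blue; 384x512 float32, mm along the optical axis (not along the pixel's ray), 0 where there is no reading.
- r.get_calibration(name): a dict with "fx", "fy", "cx", "cy" (pixels), "eye" and "orientation" of the camera in the world. Camera axes: x right, y down, z forward; pixel columns grow to the right and rows downward; lengths in mm; the calibration is good to about 2 mm. A picture is of the moment at which its call begins. get_calibration takes no time and is no camera call.
- r.finish_job(): hands the job in; it is judged then, once.
Trained networks look in the newest picture that a camera, given by its name, has taken for a name from the list of things; names that differ only in an ending like _2 or _b are one class to them, and where a whole thing is asked for, a point or a joint stands for the part that bears it (a point fixed in the world has none). Each returns a list of dicts, best first, with "conf" (0 to 1); they miss things now and then, are a little off and sometimes report something else, mostly with a low value. They report only what shows in the picture. A call takes as long as a camera call. They do not tell look-alikes from the thing itself.
- r.find_in(thing, camera): "at" ([x, y, z] in mm, in world coordinates, good to about 4 mm: the middle of the surface that is visible of it).
- r.cut_out(thing, camera): "pixels" (384x512 bool, what is visible of it).
- r.pinpoint(thing, camera): "at" ([x, y, z] in mm, in world coordinates, good to about 4 mm: a listed point, or the origin of a listed thing).
The state is a dict: "time": time; "qpos": joint angles; "qd": joint speeds; "joint_efforts": joint torques, N m; "ee_pos": TCP position; "tool_rot": TCP orientation; "ft_force": force on the tool from outside, world axes, zero at the start; "wrist_torque": the same for the moment, N m; "width": finger opening in mm; "grip_force": force on a finger pad.
Only numpy, scipy, OpenCV 4.12 (cv2) and the standard library are available. Lean on these libraries where they do the work, as an engineer would, in place of code of your own. Each camera call takes 0.05 s, during which the arm holds its last target. There are 200 camera calls.

### The job

Stand the cork upright in the round collar of the boring jig and let go of it. Then set the guide plate (block upward) over the jig's two upright snap hooks and press it gently straight down until both hooks have clicked over it and it lies fully home on both pillars; do not force it on when it is home, and leave the other things on the bench alone.

Things in the scene. Friction and masses are not known exactly. Their poses are not given: they have to be found in the camera images.
- jig: Grey boring jig, fixed to the bench. Origin: centre of the underside of its foot; z up, y along the row hook, pillar, collar, pillar, hook. Foot 80 (x) x 166 (y) x 12 mm. Its head (2 pillars, 36 (x) x 8 (y) mm at y = +-44.5, with a black snap hook outside each at y = +-56) is locked at a height h, anywhere from 0 to 14 mm, that is NOT reported: look or feel.
- jig_pocket (a point): Point on the foot at the centre of the collar, 12 mm above the jig's origin, where the cork's lower end comes to stand; axes as the jig's. Collar: inner diameter 30, outer 42, 8 mm high above this point. The plate's middle comes to lie straight above it.
- hook_left (a joint): Bending of the +y hook, rad: 0 free, 0.05 inward while the plate passes, 0 once clicked. Jig z + h: pillar top (plate home) 58, flat barb underside 67.2, barb widest (|y| 62) to 69, sloping to its 8 (x) x 2.5 (y) mm top at 88 (|y| 54 to 56.5); stem 12 x 4, |y| 54 to 58. Pressing past both takes about 7 to 15 N; do not go over 28 N: the plate meets hard pillars right after.
- hook_right (a joint): The same for the hook at the jig's -y end.
- cork_mid (a point): The cork, standing loose on the bench: diameter 24 mm, 42 mm high, 12 g. This point is its centre, half-way up; z is its axis.
- plate_boss (a point): Aluminium guide plate lying loose, 36 (x) x 144 (y) x 8 mm, 0.11 to 0.21 kg; on its middle a square block 32 x 32 x 28 mm high to grasp, with a 10 mm bore. Point: centre of the block, 22 mm above the plate's underside; z up, y along the plate. Two slots for the hooks, 16 (x) x 9.5 (y) mm, |y| 49.5 to 59. Same either way round.
- plate_end_a (a point): Point on the plate's underside, 66 mm from its middle towards its +y end. Home: 58 mm + h above the jig's origin.
- plate_end_b (a point): The same towards the -y end.
- tin: Open tin of nails, diameter 74, 61 mm high, a bystander. Origin: centre of its underside.
- stone: Grey whetstone, 48 x 152 x 24 mm, a bystander. Origin: centre of its underside.
- pliers: Pliers, 49 x 165 x 12 mm, a bystander. Origin: centre of the underside.
Things that resemble listed ones, but are neither listed nor needed, are in the scene too. There is more than one size of the part that bears cork_mid; the job needs the smallest.

How it is judged:
By the outcome, as a careful person would: the job done as asked, in the order asked, and still so for the second after the job is handed in, with the robot touching nothing.
It also fails if it takes over 72 s, if anything falls off the work surface, if the arm or the gripper's body presses on something with over 40 N, if the wrist force passes 120 N, or if a joint passes its speed limit or range.

## Working session

There is one attempt and no reset: what is moved stays moved. The work goes in short steps, Python scripts to look and compute and a tool call to move; the robot and the scene stay as the last step left them, time stands still between calls to the robot, and variables do not carry over. Pictures are saved under pics/ and viewed, at most 10 in all, crops included, and the job is handed in when it is done.

Besides the shell and the picture viewer there is one more tool, called after "Request:" by a JSON object that holds its "api" and its "payload", one argument or row to a line. apply_moves: Moves the arm, as the interface text tells. Its arguments: {"type":"object","properties":{"motion":{"type":"array","items":{"type":"object","properties":{"tx":{"type":"number"},"ty":{"type":"number"},"tz":{"type":"number"},"yaw":{"type":"number"}}}},"hand":{"type":"number"},"force":{"type":"number"}},"required":["motion"]}

```bash
mkdir -p pics
cat > h.py <<'E'
import numpy as np, cv2
from scipy.spatial.transform import Rotation as R
from station import r
def cloud(name):
    im,d=r.get_image(name); c=r.get_calibration(name)
    o=np.array(c["orientation"]); M=o if o.shape==(3,3) else R.from_rotvec(o).as_matrix()
    v,u=np.mgrid[:384,:512]
    P=np.stack([(u-c["cx"])/c["fx"]*d,(v-c["cy"])/c["fy"]*d,d],-1)@M.T+np.array(c["eye"])
    P[d==0]=np.nan
    return im,d,P
def save(n,im): cv2.imwrite("pics/"+n,cv2.cvtColor(im,cv2.COLOR_RGB2BGR))
def px(name,p):
    c=r.get_calibration(name);o=np.array(c["orientation"]); M=o if o.shape==(3,3) else R.from_rotvec(o).as_matrix()
    q=M.T@(np.array(p)-c["eye"]); return np.round([c["fx"]*q[0]/q[2]+c["cx"],c["fy"]*q[1]/q[2]+c["cy"]])
E
python3 - <<'E'
from h import *
ims=[]
for n in("top","side"):
    im,d,P=cloud(n); ims.append(im); np.save(n+".npy",P)
    print(n,r.get_calibration(n))
    for t in("jig","jig_pocket","cork_mid","plate_boss","plate_end_a","hook_left","tin","stone","pliers"):
        for o in r.pinpoint(t,n): 
            if o["conf"]>.2: print(t,np.round(o["at"]),round(o["conf"],2),px(n,o["at"]))
save("top.png",ims[0]); save("side.png",ims[1])
print(r.state())
E
```

```text
top {'fx': 401.3907090427302, 'fy': 401.3907090427302, 'cx': 259.0023533455774, 'cy': 191.8959971195979, 'eye': array([285.84323567, 328.60301596, 971.45758308]), 'orientation': array([-2.13229554,  2.10760745, -0.1394441 ])}
jig [494. 261.   2.] 0.87 [300. 173.]
jig_pocket [500. 261.  12.] 0.56 [301. 170.]
cork_mid [378. 328.  30.] 0.73 [273. 219.]
cork_mid [379. 264.  24.] 0.58 [300. 219.]
cork_mid [589. 370.  28.] 0.48 [257. 133.]
plate_boss [485. 451.  22.] 0.9 [223. 175.]
plate_end_a [466. 384.   1.] 0.84 [250. 184.]
plate_end_a [490. 514.   2.] 0.55 [198. 174.]
plate_end_a [494. 262.   1.] 0.34 [300. 173.]
plate_end_a [485. 450.  26.] 0.28 [223. 175.]Traceback (most recent call last):
  File "<stdin>", line 7, in <module>
ValueError: it knows: cork_mid, jig, jig_pocket, plate_boss, plate_end, pliers, stone, tin
```

Run:
```python
from h import *
ims=[]
for n in("top","side"):
    im,d,P=cloud(n); ims.append(im); np.save(n+".npy",P)
    for t in("jig","jig_pocket","cork_mid","plate_boss","tin","stone","pliers"):
        for o in (r.pinpoint(t,n) if n=="side" or t in("tin","stone","pliers") else []): 
            if o["conf"]>.2: print(n,t,np.round(o["at"]),round(o["conf"],2),px(n,o["at"]))
save("top.png",ims[0]); save("side.png",ims[1])
print(r.get_calibration("side"));print(r.state())
```

```text
top tin [410. 133.  -2.] 0.62 [353. 208.]
top stone [416. 572.  -1.] 0.85 [174. 204.]
top pliers [315. 454.   1.] 0.87 [220. 246.]
side jig [497. 260.  -5.] 0.84 [282. 225.]
side jig_pocket [495. 259.   8.] 0.9 [282. 221.]
side cork_mid [591. 365.  30.] 0.72 [305. 171.]
side cork_mid [384. 326.  31.] 0.68 [220. 205.]
side cork_mid [376. 266.  22.] 0.54 [224. 229.]
side plate_boss [482. 450.  20.] 0.96 [247. 163.]
side tin [410. 132.   0.] 0.96 [263. 284.]
side tin [465. 383.  -2.] 0.73 [249. 190.]
side tin [493. 511.  -0.] 0.35 [244. 154.]
side stone [421. 572.   2.] 0.59 [210. 146.]
side pliers [318. 452.  -1.] 0.74 [179. 186.]
{'fx': 411.45397061931334, 'fy': 411.45397061931334, 'cx': 261.82238628957367, 'cy': 191.57894010196026, 'eye': array([ 274.72023459, -279.41847146,  621.77234565]), 'orientation': array([-2.28266375,  0.39406295, -0.1522485 ])}
{'time': 0.9, 'qpos': array([ 1.20708921e+00,  2.63886209e-01,  1.60396041e+00,  1.34561052e-05,
        1.27370627e+00, -3.69102425e-02]), 'qd': array([ 0.0001491 , -0.00172995,  0.00110363, -0.00257995, -0.00011398,
        0.00021484]), 'joint_efforts': array([-3.18351340e-04, -5.15056086e+01, -3.67727852e+01,  7.46704654e-05,
        8.30373319e-04,  1.27938441e-05]), 'ee_pos': array([216.69133612, 639.28737841, 225.31043901]), 'tool_rot': array([-5.11055467e-01, -3.09974147e+00, -6.52346547e-05]), 'ft_force': array([-0.41159695,  0.25674226, -0.67931209]), 'wrist_torque': array([0.04833318, 0.05147534, 0.01702787]), 'grip_force': 0.0, 'width': 85.28128422205032}
```

View pics/top.png

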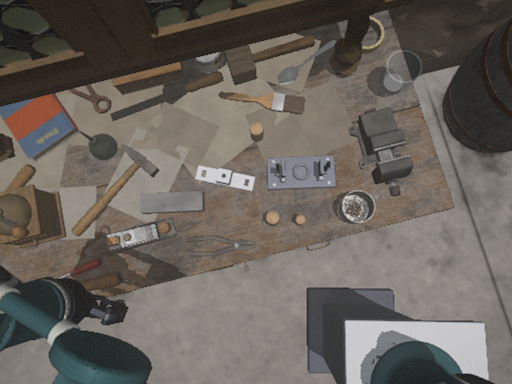

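View pics/side.png

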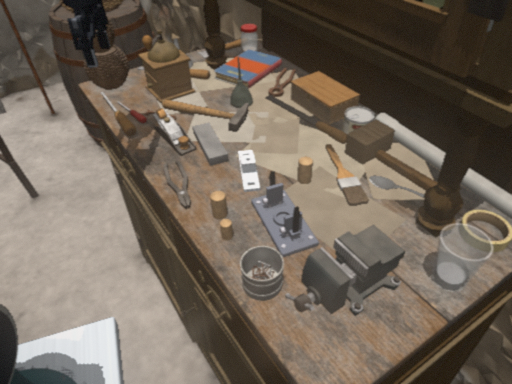

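Three candidates for the cork, in top pixels: (273,219), (300,219) and (257,133). I'll measure all three, along with the jig and plate, and crop to confirm.

Run:
```python
from h import *
T=np.load("top.npy");S=np.load("side.npy");A=np.concatenate([T.reshape(-1,3),S.reshape(-1,3)])
def near(P,x,y,rad,z0,z1):
    P=P.reshape(-1,3); return P[(np.hypot(P[:,0]-x,P[:,1]-y)<rad)&(P[:,2]>z0)&(P[:,2]<z1)]
for x,y in((380,327),(378,265),(590,368)):
  for n,C in(("T",T),("S",S)):
    q=near(C,x,y,32,12,90); zt=np.percentile(q[:,2],92); t=q[q[:,2]>zt-5]
    b=near(C,x,y,60,-9,6)
    (c,rr)=cv2.minEnclosingCircle(t[:,:2].astype(np.float32))
    print(n,"cork top z",zt.round(1),"bench",np.median(b[:,2]).round(1),"circ",np.round(c,1),rr.round(1),"med",np.median(t,0).round(1),len(t))
def rect(q):
    (c,s,a)=cv2.minAreaRect(q[:,:2].astype(np.float32)); return np.round(c,1),np.round(s,1),round(a,1),len(q)
for n,C in(("T",T),("S",S)):
    print(n,"plate",rect(near(C,485,450,80,5,12)),"block",rect(near(C,485,450,28,30,42)),np.median(near(C,485,450,28,32,42)[:,2]))
    print(n,"foot",rect(near(C,496,260,95,9,15)),"z",np.median(near(C,496,260,95,6,16)[:,2]))
    q=near(C,496,260,80,40,110)
    for sgn in(1,-1):
        k=q[(q[:,1]-260)*sgn>0]; print(" head",rect(k),k[:,2].max().round(1),np.histogram(k[:,2],bins=range(40,110,4))[0])
im=cv2.imread("pics/top.png");im2=cv2.imread("pics/side.png")
a=cv2.resize(im[120:250,180:345],None,fx=3,fy=3,interpolation=2);b=cv2.resize(im2[140:260,190:330],None,fx=2.14,fy=2.14,interpolation=2)
o=np.zeros((390,800,3),np.uint8);o[:,:495]=a;o[:b.shape[0],497:497+b.shape[1]]=b[:,:303];cv2.imwrite("pics/crop.png",o)
```

```text
Traceback (most recent call last):
AttributeError: 'float' object has no attribute 'round'
```

```bash
cat > m.py <<'E'
from h import *
def near(P,x,y,rad,z0,z1):
    P=P.reshape(-1,3); return P[(np.hypot(P[:,0]-x,P[:,1]-y)<rad)&(P[:,2]>z0)&(P[:,2]<z1)]
def rect(q):
    (c,s,a)=cv2.minAreaRect(q[:,:2].astype(np.float32)); return np.round(c,1),np.round(s,1),round(a,1),len(q)
E
python3 - <<'E'
from m import *
T=np.load("top.npy");S=np.load("side.npy")
for x,y in((380,327),(378,265),(590,368)):
  for n,C in(("T",T),("S",S)):
    q=near(C,x,y,32,12,90); zt=np.percentile(q[:,2],92); t=q[q[:,2]>zt-5]
    b=near(C,x,y,60,-9,6)
    (c,rr)=cv2.minEnclosingCircle(t[:,:2].astype(np.float32))
    print(n,"cork top z",zt.round(1),"bench",np.median(b[:,2]).round(1),"circ",np.round(c,1),round(rr,1),"med",np.median(t,0).round(1),len(t))
for n,C in(("T",T),("S",S)):
    print(n,"plate",rect(near(C,485,450,80,5,12)),"block",rect(near(C,485,450,28,30,42)),np.median(near(C,485,450,28,32,42)[:,2]))
    print(n,"foot",rect(near(C,496,260,95,9,15)),"z",np.median(near(C,496,260,95,6,16)[:,2]))
    q=near(C,496,260,80,40,110)
    for sgn in(1,-1):
        k=q[(q[:,1]-260)*sgn>0]; print(" head",rect(k),k[:,2].max().round(1),np.histogram(k[:,2],bins=range(40,110,4))[0])
im=cv2.imread("pics/top.png");im2=cv2.imread("pics/side.png")
a=cv2.resize(im[120:250,180:345],None,fx=3,fy=3,interpolation=2);b=cv2.resize(im2[140:260,190:330],None,fx=2.14,fy=2.14,interpolation=2)[:,:300]
o=np.zeros((390,800,3),np.uint8);o[:,:495]=a;o[:b.shape[0],497:497+b.shape[1]]=b;cv2.imwrite("pics/crop.png",o)
E
```

```text
T cork top z 59.1 bench -0.0 circ [380.6 328.1] 15.3 med [379.9 327.7  57.5] 137
S cork top z 57.9 bench -0.1 circ [380.3 327.9] 15.5 med [379.9 325.8  56.9] 135
T cork top z 44.2 bench -0.0 circ [378.4 263.9] 11.1 med [378.7 264.   41.8] 72
S cork top z 42.5 bench -0.0 circ [378.6 264.2] 12.0 med [378.4 262.   41.4] 84
T cork top z 61.5 bench 0.1 circ [590.8 368.3] 15.7 med [590.8 369.6  59.4] 126
S cork top z 60.0 bench 0.4 circ [591.5 368.4] 16.3 med [590.9 365.9  59.3] 116
T plate (array([493.6, 448. ]), array([110.9, 145.7]), 8.9, 592) block (array([481.7, 445.6]), array([32.3, 32.8]), 76.7, 178) 35.694822405306354
T foot (array([497.1, 260.2]), array([ 80.2, 165.4]), 2.9, 1567) z 11.793299734501261
 head (array([490.4, 311.3]), array([42.3, 21.1]), 1.9, 97) 97.5 [ 4  2  3  1  1 10 38 13  2  3  5  4  3  7  1  0  0]
 head (array([496.2, 209.9]), array([42. , 20.1]), 3.4, 120) 99.1 [11  6  2  7  6 12 43 10  1  4  5  4  1  4  4  0  0]
S plate (array([456.4, 451.5]), array([146.2,  88.2]), 78.8, 386) block (array([481.7, 446.8]), array([35.4, 31.8]), 80.2, 142) 35.91675162745133
S foot (array([497.2, 259.9]), array([ 80.1, 168.8]), 3.0, 1564) z 11.918093896439586
 head (array([495.3, 304.6]), array([27.8, 31.1]), 58.7, 284) 97.0 [15 28 27 26 20 38 57 16  7 11  9 10  7  9  4  0  0]
 head (array([499.3, 209.5]), array([23.5, 35.1]), 89.6, 284) 98.5 [24 23 32 22 31 26 44 13  2 10 15 15 10 12  5  0  0]
```

View pics/crop.png

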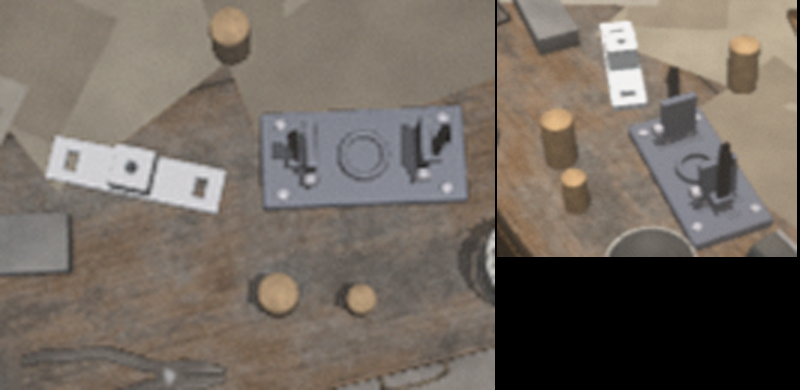

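The crop shows three corks. Those at (273,219) and (257,133) measure about 30 mm across and 59 mm high. The one at (300,219) is 24 × 42 mm, standing at world (378.5, 264), so it is the smallest and the one the job needs. The jig is centred near (497, 260) and turned about 3°. I'll turn the tool so it closes along the jig's x.

Request:
{"api": "apply_moves", "payload": {
  "motion": [
    {"yaw": 1},
    {"yaw": 1},
    {"yaw": 1},
    {"yaw": 1},
    {"yaw": 1},
    {"yaw": 1},
    {"yaw": 1},
    {"yaw": 1}
  ]
}}

```text
invalid input
```

Request:
{"api": "apply_moves", "payload": {
  "motion": [
    {"yaw": 1},
    {"yaw": 1},
    {"yaw": 1},
    {"yaw": 0.4},
    {}
  ],
  "hand": 0.2
}}

```text
invalid input
```

```bash
cat >> m.py <<'E'
def go(x,y,z,ydeg=None):
    s=r.state(); p=s["ee_pos"]; M=R.from_rotvec(s["tool_rot"]).as_matrix()
    a=np.degrees(np.arctan2(M[1,1],M[0,1]))
    print("pos",np.round(p,1),"tooly deg",round(a,2),"shift units",np.round(M.T@(np.array([x,y,z])-p)/50,3),"yaw units",None if ydeg is None else round(((a-ydeg+90)%180-90)/6,3),"w",round(s["width"],1),"F",np.round(s["ft_force"],1),"t",round(s["time"],2))
E
python3 - <<'E'
from m import *
go(378.5,264,100,3)
T=np.load("top.npy");S=np.load("side.npy")
for n,C in(("T",T),("S",S)):
    q=near(C,482,446,80,5,12); J=R.from_euler('z',3,degrees=True).as_matrix()
    q=q[(q[:,1]-446)>-80]; 
    l=(q[:,:2]-[482,446])@np.array([[np.cos(a:=np.radians(100)),np.sin(a)],[-np.sin(a),np.cos(a)]]).T
    k=q[abs(l[:,1])<30]; print(n,"plate",rect(k))
    p=near(C,497,260,80,30,120); l=(p-[497.1,260.1,0])@J
    for s in(1,-1):
        u=l[(abs(l[:,0])<17)&(abs(l[:,1]*s-44.5)<3.5)]; print("pillar z",np.percentile(u[:,2],[50,75,90,97]).round(1),len(u))
        u=l[(abs(l[:,0])<7)&(abs(l[:,1]*s-57)<8)&(l[:,2]>70)]; print("hook",u[:,:2].mean(0).round(1),np.percentile(u[:,2],[90,98,100]).round(1),"top",u[u[:,2]>85].mean(0).round(1))
E
```

```text
pos [216.7 639.3 225.3] tooly deg 71.28 shift units [-5.474 -6.07   2.506] yaw units 11.379 w 85.3 F [-0.4  0.3 -0.7] t 0.9
T plate (array([481.6, 445.6]), array([ 52.6, 145.7]), 4.0, 500)
pillar z [66.2 67.5 68.4 69.1] 46
hook [-1.3 58.3] [95.9 96.7 97.5] top [-0.5 57.3 91.9]
pillar z [66.6 67.7 68.6 70. ] 43
hook [ -2. -56.] [96.8 98.2 99.1] top [ -2.  -55.4  94. ]
S plate (array([482.2, 446.3]), array([ 59.8, 144.9]), 10.1, 311)
pillar z [52.3 63.2 66.9 67.9] 176
hook [-0.4 55.9] [95.  96.6 97. ] top [ 0.1 55.6 91. ]
pillar z [53.5 64.1 67.3 67.9] 136
hook [ -0.6 -57.5] [95.3 97.4 98.5] top [ -0.5 -56.5  91.4]
```

Request:
{"api": "apply_moves", "payload": {
  "motion": [
    {"tx": 0, "ty": 0, "tz": 0, "yaw": 1},
    {"tx": 0, "ty": 0, "tz": 0, "yaw": 1},
    {"tx": 0, "ty": 0, "tz": 0, "yaw": 1},
    {"tx": 0, "ty": 0, "tz": 0, "yaw": 1},
    {"tx": 0, "ty": 0, "tz": 0, "yaw": 1},
    {"tx": 0, "ty": 0, "tz": 0, "yaw": 1},
    {"tx": 0, "ty": 0, "tz": 0, "yaw": 1},
    {"tx": 0, "ty": 0, "tz": 0, "yaw": 1}
  ]
}}

```text
time: 1.7
ee_pos: [216.7, 639.3, 225.3]
tool_rot: [-1.733, -2.62, -0.0]
ft_force: [-0.4, -0.1, -0.8]
width: 85.3
grip_force: 0.0
```

Request:
{"api": "apply_moves", "payload": {
  "motion": [
    {"tx": 0, "ty": 0, "tz": 0, "yaw": 1},
    {"tx": 0, "ty": 0, "tz": 0, "yaw": 1},
    {"tx": 0, "ty": 0, "tz": 0, "yaw": 1},
    {"tx": 0, "ty": 0, "tz": 0, "yaw": 0.4},
    {"tx": 0, "ty": 0, "tz": 0, "yaw": 0}
  ],
  "hand": 0.2
}}

```text
time: 2.2
ee_pos: [216.7, 639.3, 225.3]
tool_rot: [-2.165, -2.276, 0.0]
ft_force: [0.4, 0.6, 0.7]
width: 51.5
grip_force: 0.0
```

```bash
python3 -c "
from m import *
go(378.5,264,110,3)"
```

```text
pos [216.7 639.3 225.3] tooly deg 2.88 shift units [-7.658  2.856  2.306] yaw units -0.021 w 51.5 F [0.4 0.6 0.7] t 2.2
```

Request:
{"api": "apply_moves", "payload": {
  "motion": [
    {"tx": -0.4, "ty": 0.15, "tz": 0, "yaw": 0},
    {"tx": -0.5, "ty": 0.2, "tz": 0, "yaw": 0},
    {"tx": -0.5, "ty": 0.2, "tz": 0, "yaw": 0},
    {"tx": -0.5, "ty": 0.2, "tz": 0, "yaw": 0},
    {"tx": -0.5, "ty": 0.2, "tz": 0, "yaw": 0},
    {"tx": -0.5, "ty": 0.2, "tz": 0, "yaw": 0},
    {"tx": -0.5, "ty": 0.2, "tz": 0, "yaw": 0},
    {"tx": -0.5, "ty": 0.2, "tz": 0, "yaw": 0}
  ]
}}

```text
time: 3.0
ee_pos: [304.2, 447.4, 225.5]
tool_rot: [2.163, 2.278, 0.001]
ft_force: [1.1, -0.5, 0.3]
width: 51.3
grip_force: 0.0
```

Request:
{"api": "apply_moves", "payload": {
  "motion": [
    {"tx": -0.5, "ty": 0.2, "tz": 0.2, "yaw": 0},
    {"tx": -0.5, "ty": 0.2, "tz": 0.3, "yaw": 0},
    {"tx": -0.5, "ty": 0.2, "tz": 0.4, "yaw": 0},
    {"tx": -0.6, "ty": 0.2, "tz": 0.4, "yaw": 0},
    {"tx": -0.6, "ty": 0.2, "tz": 0.4, "yaw": 0},
    {"tx": -0.6, "ty": 0.2, "tz": 0.4, "yaw": 0},
    {"tx": -0.46, "ty": 0.1, "tz": 0.2, "yaw": 0},
    {"tx": 0, "ty": 0, "tz": 0, "yaw": 0}
  ]
}}

```text
time: 3.8
ee_pos: [377.1, 260.8, 108.3]
tool_rot: [-2.167, -2.274, 0.007]
ft_force: [-0.0, -0.2, -0.7]
width: 51.4
grip_force: 0.0
```

```bash
python3 -c "
from m import *
go(378.5,264,38,3)"
```

```text
pos [377.1 260.8 108.3] tooly deg 2.77 shift units [0.066 0.036 1.406] yaw units -0.039 w 51.4 F [-0.  -0.2 -0.7] t 3.8
```

Request:
{"api": "apply_moves", "payload": {
  "motion": [
    {"tx": 0.06, "ty": 0.03, "tz": 0.2, "yaw": 0},
    {"tx": 0, "ty": 0, "tz": 0.3, "yaw": 0},
    {"tx": 0, "ty": 0, "tz": 0.3, "yaw": 0},
    {"tx": 0, "ty": 0, "tz": 0.3, "yaw": 0},
    {"tx": 0, "ty": 0, "tz": 0.3, "yaw": 0},
    {"tx": 0, "ty": 0, "tz": 0, "yaw": 0},
    {"tx": 0, "ty": 0, "tz": 0, "yaw": 0}
  ]
}}

```text
time: 4.5
ee_pos: [379.6, 268.1, 40.5]
tool_rot: [-2.163, -2.278, -0.001]
ft_force: [-0.1, 0.8, 0.4]
width: 51.2
grip_force: 0.0
```

Request:
{"api": "apply_moves", "payload": {
  "motion": [
    {"tx": 0, "ty": 0, "tz": 0, "yaw": 0},
    {"tx": 0, "ty": 0, "tz": 0, "yaw": 0},
    {"tx": 0, "ty": 0, "tz": 0, "yaw": 0},
    {"tx": 0, "ty": 0, "tz": 0, "yaw": 0},
    {"tx": 0, "ty": 0, "tz": 0, "yaw": 0},
    {"tx": 0, "ty": 0, "tz": 0, "yaw": 0}
  ],
  "hand": -1,
  "force": 20
}}

```text
time: 5.1
ee_pos: [379.6, 266.9, 40.4]
tool_rot: [2.165, 2.276, 0.0]
ft_force: [0.3, -0.2, 0.3]
width: -0.1
grip_force: 0.0
```

```bash
python3 -c "
from m import *
go(378.5,264,38,3)"
```

```text
pos [379.6 266.9  40.4] tooly deg 2.87 shift units [-0.057 -0.025  0.048] yaw units -0.022 w -0.1 F [ 0.3 -0.2  0.3] t 5.1
```

Run:
```python
from m import *
im,d,P=cloud("side");im2,d2,P2=cloud("top")
a=cv2.resize(im[150:300,150:300],(400,400),interpolation=2);b=cv2.resize(im2[150:270,230:350],(400,400),interpolation=2)
save("c1.png",np.hstack([a,b]))
```

```text
(no output)
```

View pics/c1.png

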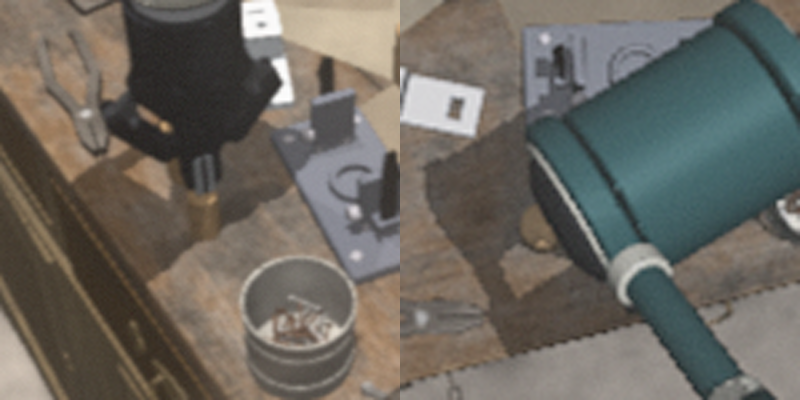

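The side crop at (203,215) shows the small cork still standing, with the shut fingers behind or above it. I'll measure that with depth.

Run:
```python
from m import *
im,d,P=cloud("side")
for u in (222,226,230):
  for v in range(205,244,3):
    print(u,v,im[v,u],P[v,u].round(0))
for o in r.pinpoint("cork_mid","side"): print(np.round(o["at"]),o["conf"])
```

```text
222 205 [41 38 39] [375. 254.  99.]
222 208 [45 42 40] [374. 253.  93.]
222 211 [70 69 70] [374. 257.  81.]
222 214 [59 58 57] [374. 261.  69.]
222 217 [51 49 50] [374. 260.  62.]
222 220 [57 54 50] [373. 261.  54.]
222 223 [114  94  72] [373. 265.  41.]
222 226 [103  85  65] [371. 258.  40.]
222 229 [89 73 56] [370. 258.  32.]
222 232 [88 73 56] [370. 259.  22.]
222 235 [86 71 55] [369. 259.  14.]
222 238 [89 75 60] [368. 258.   6.]
222 241 [95 80 70] [367. 254.   2.]
226 205 [43 40 40] [383. 259.  91.]
226 208 [68 66 67] [383. 260.  83.]
226 211 [61 59 57] [382. 256.  79.]
226 214 [56 56 56] [381. 256.  71.]
226 217 [63 64 61] [380. 256.  64.]
226 220 [66 66 66] [380. 256.  56.]
226 223 [115  97  74] [380. 262.  41.]
226 226 [122 102  77] [378. 256.  40.]
226 229 [102  84  64] [377. 254.  34.]
226 232 [106  86  66] [377. 254.  25.]
226 235 [108  88  69] [376. 252.  19.]
226 238 [103  84  65] [375. 253.   9.]
226 241 [140 122 106] [375. 253.  -0.]
230 205 [41 40 40] [390. 255.  93.]
230 208 [46 45 45] [391. 260.  80.]
230 211 [54 55 54] [390. 262.  70.]
230 214 [60 59 61] [389. 260.  65.]
230 217 [73 72 71] [389. 259.  58.]
230 220 [91 87 84] [398. 306.  -0.]
230 223 [136 112  84] [387. 259.  41.]
230 226 [109  90  71] [386. 256.  36.]
230 229 [98 80 62] [386. 256.  28.]
230 232 [98 81 61] [385. 254.  22.]
230 235 [103  86  64] [384. 254.  13.]
230 238 [107  88  71] [383. 254.   4.]
230 241 [130 115 101] [382. 251.  -0.]
[589. 366.  28.] 0.92
[378. 265.  22.] 0.74
[381. 327.  24.] 0.47
```

Run:
```python
from m import *
im,d,P=cloud("side")
q=P.reshape(-1,3); q=q[(abs(q[:,0]-380)<70)&(q[:,2]>46)&(q[:,1]<290)&(q[:,1]>190)]
for y in range(195,290,6):
    k=q[abs(q[:,1]-y)<3]
    if len(k)>3: print(y,len(k),"z",np.percentile(k[:,2],[2,25,50,98]).round(0),"x",np.percentile(k[:,0],[2,98]).round(0))
s=r.state();print(s["qpos"],s["ee_pos"],s["ft_force"])
```

```text
195 271 z [388. 421. 427. 446.] x [359. 383.]
201 897 z [369. 386. 398. 435.] x [367. 404.]
207 605 z [360. 379. 403. 433.] x [367. 414.]
213 483 z [355. 384. 405. 435.] x [366. 424.]
219 447 z [355. 388. 405. 437.] x [362. 430.]
225 329 z [351. 388. 408. 438.] x [358. 434.]
231 1983 z [181. 241. 290. 432.] x [356. 434.]
237 1538 z [183. 242. 295. 432.] x [352. 441.]
243 909 z [183. 242. 301. 434.] x [348. 411.]
249 863 z [114. 152. 270. 434.] x [343. 412.]
255 1314 z [ 62. 114. 147. 433.] x [326. 425.]
261 775 z [ 58. 121. 152. 434.] x [329. 435.]
267 415 z [ 93. 140. 317. 434.] x [326. 434.]
273 318 z [ 92. 139. 374. 434.] x [322. 431.]
279 361 z [101. 385. 412. 434.] x [316. 428.]
285 264 z [357. 381. 400. 434.] x [315. 375.]
[ 5.59248047e-01  6.58951669e-02  2.21165121e+00 -4.66328343e-06
  8.64123604e-01  5.09113814e-01] [379.55835308 266.94022837  40.25328264] [ 0.03263485  0.23720345 -0.23668854]
```

Request:
{"api": "apply_moves", "payload": {
  "motion": [
    {"tx": 0, "ty": 0, "tz": -0.5, "yaw": 0},
    {"tx": 0, "ty": 0, "tz": -0.5, "yaw": 0},
    {"tx": 0, "ty": 0, "tz": 0, "yaw": 0},
    {"tx": 0, "ty": 0, "tz": 0, "yaw": 0},
    {"tx": 0, "ty": 0, "tz": 0, "yaw": 0}
  ],
  "hand": 0.2
}}

```text
time: 5.85
ee_pos: [378.8, 266.5, 89.3]
tool_rot: [-2.165, -2.276, 0.003]
ft_force: [0.7, -0.6, -1.0]
width: 51.2
grip_force: 0.0
```

Run:
```python
from m import *
im,d,P=cloud("side"); go(378.5,264,38,3)
q=P.reshape(-1,3); q=q[(abs(q[:,0]-380)<70)&(q[:,2]>50)&(q[:,1]<290)&(q[:,1]>190)]
for x in range(330,440,8):
    k=q[abs(q[:,0]-x)<4]
    if len(k)>3: print(x,len(k),"z",np.percentile(k[:,2],[2,10,50,98]).round(0),"y",np.percentile(k[:,1],[2,98]).round(0))
save("c2.png",cv2.resize(im[130:290,150:310],(600,600),interpolation=2))
```

```text
pos [378.6 266.4  89. ] tooly deg 2.87 shift units [-0.046 -0.002  1.021] yaw units -0.021 w 51.1 F [ 0.7  0.1 -0.3] t 5.9
330 353 z [149. 161. 424. 453.] y [251. 288.]
338 397 z [119. 149. 424. 455.] y [253. 286.]
346 1350 z [118. 162. 330. 455.] y [242. 275.]
354 1295 z [128. 185. 348. 459.] y [228. 272.]
362 1220 z [178. 227. 364. 470.] y [194. 257.]
370 1159 z [187. 240. 372. 469.] y [193. 255.]
378 1035 z [179. 237. 361. 468.] y [194. 257.]
386 960 z [178. 230. 358. 465.] y [199. 257.]
394 918 z [179. 230. 357. 463.] y [199. 256.]
402 874 z [114. 175. 343. 463.] y [201. 273.]
410 725 z [111. 144. 334. 461.] y [205. 261.]
418 357 z [113. 144. 419. 460.] y [210. 271.]
426 308 z [146. 154. 413. 457.] y [214. 280.]
434 272 z [149. 158. 198. 454.] y [221. 277.]
```

View pics/c2.png

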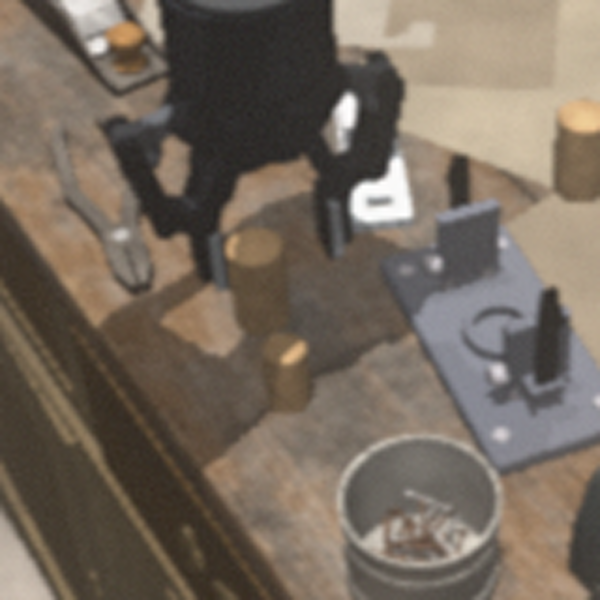

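The picture shows the fingers over the small cork at (287,370). Depth puts the fingertips about 32 mm higher than the reported TCP implies, so I'll treat the tool z as offset by that much and go lower.

Request:
{"api": "apply_moves", "payload": {
  "motion": [
    {"tx": -0.05, "ty": 0, "tz": 0.3, "yaw": 0},
    {"tx": 0, "ty": 0, "tz": 0.4, "yaw": 0},
    {"tx": 0, "ty": 0, "tz": 0.4, "yaw": 0},
    {"tx": 0, "ty": 0, "tz": 0.3, "yaw": 0},
    {"tx": 0, "ty": 0, "tz": 0.2, "yaw": 0},
    {"tx": 0, "ty": 0, "tz": 0, "yaw": 0},
    {"tx": 0, "ty": 0, "tz": 0, "yaw": 0}
  ]
}}

```text
time: 6.6
ee_pos: [379.5, 264.4, 10.0]
tool_rot: [-2.165, -2.276, 0.001]
ft_force: [-0.7, 0.0, 0.6]
width: 51.3
grip_force: 0.0
```

Request:
{"api": "apply_moves", "payload": {
  "motion": [
    {"tx": 0, "ty": 0, "tz": 0, "yaw": 0},
    {"tx": 0, "ty": 0, "tz": 0, "yaw": 0},
    {"tx": 0, "ty": 0, "tz": 0, "yaw": 0},
    {"tx": 0, "ty": 0, "tz": 0, "yaw": 0},
    {"tx": 0, "ty": 0, "tz": 0, "yaw": 0},
    {"tx": 0, "ty": 0, "tz": 0, "yaw": 0}
  ],
  "hand": -1,
  "force": 20
}}

```text
time: 7.2
ee_pos: [380.5, 265.0, 11.2]
tool_rot: [2.165, 2.276, 0.003]
ft_force: [-0.4, 0.2, 6.3]
width: 23.1
grip_force: 20.6
```

Request:
{"api": "apply_moves", "payload": {
  "motion": [
    {"tx": 0, "ty": 0, "tz": -0.2, "yaw": 0},
    {"tx": 0, "ty": 0, "tz": -0.3, "yaw": 0},
    {"tx": 0, "ty": 0, "tz": -0.4, "yaw": 0},
    {"tx": 0, "ty": 0, "tz": -0.4, "yaw": 0},
    {"tx": 0, "ty": 0, "tz": -0.2, "yaw": 0},
    {"tx": 0, "ty": 0, "tz": 0, "yaw": 0},
    {"tx": 0, "ty": 0, "tz": 0, "yaw": 0}
  ]
}}

```text
time: 7.9
ee_pos: [379.4, 264.3, 85.0]
tool_rot: [-2.165, -2.276, 0.001]
ft_force: [-0.1, -0.4, -0.6]
width: 23.6
grip_force: 20.2
```

```bash
python3 -c "
from m import *
go(497.1,260.1,60,3)
im,d,P=cloud('side')
m=r.cut_out('cork_mid','side')
for o in m[:4]:
    q=P[o['pixels']]; print(o['conf'],np.nanmedian(q,0).round(1),np.nanpercentile(q,[3,97],axis=0).round(1))
"
```

```text
pos [379.4 264.3  85. ] tooly deg 2.88 shift units [-0.202  2.348  0.499] yaw units -0.02 w 23.6 F [-0.1 -0.4 -0.6] t 7.9
0.62 [586.5 358.6  39.9] [[575.6 352.2   2.7]
 [604.2 379.6  60.7]]
0.49 [379.2 255.4 102.1] [[370.3 251.7  77.4]
 [390.3 268.7 116.6]]
```

Request:
{"api": "apply_moves", "payload": {
  "motion": [
    {"tx": -0.05, "ty": 0.3, "tz": 0, "yaw": 0},
    {"tx": -0.05, "ty": 0.5, "tz": 0, "yaw": 0},
    {"tx": -0.05, "ty": 0.5, "tz": 0, "yaw": 0},
    {"tx": -0.05, "ty": 0.5, "tz": 0, "yaw": 0},
    {"tx": 0, "ty": 0.35, "tz": 0, "yaw": 0},
    {"tx": 0, "ty": 0.2, "tz": 0, "yaw": 0},
    {"tx": 0, "ty": 0, "tz": 0, "yaw": 0},
    {"tx": 0, "ty": 0, "tz": 0, "yaw": 0}
  ]
}}

```text
time: 8.8
ee_pos: [496.9, 260.0, 84.5]
tool_rot: [-2.165, -2.276, 0.003]
ft_force: [-0.8, -0.2, -0.6]
width: 23.1
grip_force: 20.2
```

```bash
python3 -c "
from m import *
go(497.1,260.1,24,3)
for n in('side','top'):
  im,d,P=cloud(n)
  for o in r.cut_out('cork_mid',n)[:4]:
    q=P[o['pixels']]; print(n,o['conf'],np.nanmedian(q,0).round(1),np.nanpercentile(q,[3,97],axis=0).round(1))
"
```

```text
pos [496.9 260.   84.5] tooly deg 2.86 shift units [0.002 0.006 1.21 ] yaw units -0.023 w 23.1 F [-0.8 -0.2 -0.6] t 8.8
side 0.72 [587.6 354.6  22.8] [[577.3 351.5   6.3]
 [600.8 361.4  41.2]]
side 0.64 [379.2 317.9  39.5] [[365.7 312.2   2.8]
 [394.7 337.2  58.5]]
side 0.59 [496.  250.6 102.9] [[488.1 247.5  78.1]
 [504.6 266.4 116.2]]
top 0.57 [378.1 327.7  56.9] [[366.  316.2  40.9]
 [392.7 341.3  60.2]]
top 0.56 [585.7 367.6  57.1] [[5.754e+02 3.534e+02 3.000e-01]
 [6.243e+02 3.840e+02 6.190e+01]]
top 0.38 [487.3 296.9  12.2] [[457.1 206.9   7.9]
 [532.5 340.5  67.8]]
```

Request:
{"api": "apply_moves", "payload": {
  "motion": [
    {"tx": 0, "ty": 0, "tz": 0.2, "yaw": 0},
    {"tx": 0, "ty": 0, "tz": 0.3, "yaw": 0},
    {"tx": 0, "ty": 0, "tz": 0.3, "yaw": 0},
    {"tx": 0, "ty": 0, "tz": 0.2, "yaw": 0},
    {"tx": 0, "ty": 0, "tz": 0.1, "yaw": 0},
    {"tx": 0, "ty": 0, "tz": 0.05, "yaw": 0},
    {"tx": 0, "ty": 0, "tz": 0, "yaw": 0},
    {"tx": 0, "ty": 0, "tz": 0, "yaw": 0}
  ]
}}

```text
time: 9.8
ee_pos: [498.1, 260.6, 28.2]
tool_rot: [2.165, 2.276, 0.001]
ft_force: [0.4, 0.3, 0.4]
width: 23.3
grip_force: 20.2
```

Request:
{"api": "apply_moves", "payload": {
  "motion": [
    {"tx": 0, "ty": 0, "tz": 0.03, "yaw": 0},
    {"tx": 0, "ty": 0, "tz": 0.03, "yaw": 0},
    {"tx": 0, "ty": 0, "tz": 0, "yaw": 0},
    {"tx": 0, "ty": 0, "tz": 0, "yaw": 0}
  ]
}}

```text
time: 10.2
ee_pos: [497.6, 260.4, 24.9]
tool_rot: [2.165, 2.276, 0.0]
ft_force: [0.2, -0.2, 0.4]
width: 23.1
grip_force: 20.2
```

Request:
{"api": "apply_moves", "payload": {
  "motion": [
    {"tx": 0, "ty": 0, "tz": 0.03, "yaw": 0},
    {"tx": 0, "ty": 0, "tz": 0, "yaw": 0},
    {"tx": 0, "ty": 0, "tz": 0, "yaw": 0}
  ]
}}

```text
time: 10.5
ee_pos: [497.6, 260.4, 23.3]
tool_rot: [2.165, 2.276, 0.0]
ft_force: [-0.0, -1.0, 0.2]
width: 23.5
grip_force: 20.1
```

Request:
{"api": "apply_moves", "payload": {
  "motion": [
    {"tx": 0, "ty": 0, "tz": 0.03, "yaw": 0},
    {"tx": 0, "ty": 0, "tz": 0, "yaw": 0},
    {"tx": 0, "ty": 0, "tz": 0, "yaw": 0}
  ]
}}

```text
time: 10.8
ee_pos: [497.7, 260.5, 23.2]
tool_rot: [-2.165, -2.276, 0.0]
ft_force: [-2.6, -1.9, 9.6]
width: 23.3
grip_force: 21.1
```

Contact came at the predicted seat height, so I'll release and lift.

Request:
{"api": "apply_moves", "payload": {
  "motion": [
    {"tx": 0, "ty": 0, "tz": -0.03, "yaw": 0},
    {"tx": 0, "ty": 0, "tz": 0, "yaw": 0},
    {"tx": 0, "ty": 0, "tz": 0, "yaw": 0}
  ]
}}

```text
time: 11.1
ee_pos: [497.6, 260.4, 23.3]
tool_rot: [2.165, 2.276, 0.0]
ft_force: [-1.4, 0.5, 1.6]
width: 23.2
grip_force: 20.3
```

Request:
{"api": "apply_moves", "payload": {
  "motion": [
    {"tx": 0, "ty": 0, "tz": 0, "yaw": 0},
    {"tx": 0, "ty": 0, "tz": 0, "yaw": 0},
    {"tx": 0, "ty": 0, "tz": 0, "yaw": 0},
    {"tx": 0, "ty": 0, "tz": 0, "yaw": 0}
  ],
  "hand": 0.1
}}

```text
time: 11.5
ee_pos: [497.4, 260.3, 23.1]
tool_rot: [-2.165, -2.276, 0.0]
ft_force: [-0.3, -0.2, 0.5]
width: 46.8
grip_force: 0.0
```

Request:
{"api": "apply_moves", "payload": {
  "motion": [
    {"tx": 0, "ty": 0, "tz": -0.2, "yaw": 0},
    {"tx": 0, "ty": 0, "tz": -0.4, "yaw": 0},
    {"tx": 0, "ty": 0, "tz": -0.6, "yaw": 0},
    {"tx": 0, "ty": 0, "tz": -0.7, "yaw": 0},
    {"tx": 0, "ty": 0, "tz": -0.6, "yaw": 0},
    {"tx": 0, "ty": 0, "tz": -0.3, "yaw": 0},
    {"tx": 0, "ty": 0, "tz": 0, "yaw": 0},
    {"tx": 0, "ty": 0, "tz": 0, "yaw": 0}
  ]
}}

```text
time: 12.3
ee_pos: [497.1, 260.2, 162.6]
tool_rot: [-2.165, -2.276, 0.001]
ft_force: [-1.1, -0.9, -0.1]
width: 46.9
grip_force: 0.0
```

Run:
```python
from m import *
im,d,P=cloud("side")
q=near(P,497.4,260.3,22,24,70); print("cork",np.percentile(q,[3,50,97],axis=0).round(1))
t=q[q[:,2]>49]; print(cv2.minEnclosingCircle(t[:,:2].astype(np.float32)))
T=np.load("top.npy");S=np.load("side.npy")
for n,C in(("T",T),("S",S)):
    b=near(C,482,446,25,32,42); print("block top",b.mean(0).round(1),rect(b))
    q=near(C,482,446,77,5,12)
    for ang in (10,11,12,13):
        a=np.radians(90+ang);e=np.array([np.cos(a),np.sin(a)]);nrm=np.array([-e[1],e[0]])
        l=(q[:,:2]-[482,446]); l=np.c_[l@e,l@nrm]; k=l[(abs(l[:,1])<24)]
        print(n,ang,[(np.median(k[abs(k[:,0]-c)<9][:,1]).round(1)) for c in(-60,-40,-25,25,40,60)],np.percentile(k[:,0],[1,99]).round(1))
go(481.8,446.3,173,11)
save("c3.png",cv2.resize(im[150:270,200:340],(700,600),interpolation=2))
```

```text
cork [[486.8 248.6  26.5]
 [494.5 253.8  48.7]
 [507.4 267.6  55.5]]
((497.8702392578125, 258.36328125), 11.536787033081055)
block top [481.3 445.7  35.6] (array([481.8, 445.8]), array([32. , 32.7]), 77.0, 163)
T 10 [np.float64(12.3), np.float64(8.8), np.float64(8.7), np.float64(-9.8), np.float64(-8.5), np.float64(-12.4)] [-68.7  69.6]
T 11 [np.float64(12.9), np.float64(9.0), np.float64(9.2), np.float64(-10.1), np.float64(-9.1), np.float64(-13.3)] [-68.5  69.4]
T 12 [np.float64(13.5), np.float64(9.6), np.float64(8.9), np.float64(-9.6), np.float64(-9.6), np.float64(-13.6)] [-68.2  69.3]
T 13 [np.float64(14.5), np.float64(10.3), np.float64(9.4), np.float64(-10.2), np.float64(-10.1), np.float64(-14.5)] [-67.8  69. ]
block top [481.4 445.3  35.8] (array([481.8, 446.8]), array([35.4, 31.6]), 80.2, 128)
S 10 [np.float64(13.3), np.float64(9.9), np.float64(6.3), np.float64(7.3), np.float64(3.7), np.float64(-13.3)] [-70.5  68.8]
S 11 [np.float64(15.0), np.float64(10.5), np.float64(6.8), np.float64(6.9), np.float64(3.2), np.float64(-14.0)] [-70.4  68.6]
S 12 [np.float64(14.6), np.float64(10.8), np.float64(7.2), np.float64(6.4), np.float64(2.6), np.float64(-14.6)] [-70.2  68.4]
S 13 [np.float64(15.2), np.float64(11.5), np.float64(7.7), np.float64(6.1), np.float64(0.7), np.float64(-14.8)] [-70.   68.2]
pos [496.4 259.9 161.6] tooly deg 2.88 shift units [ 3.739 -0.105 -0.232] yaw units -1.354 w 47.1 F [-0.1 -0.6 -0.2] t 12.35
```

View pics/c3.png

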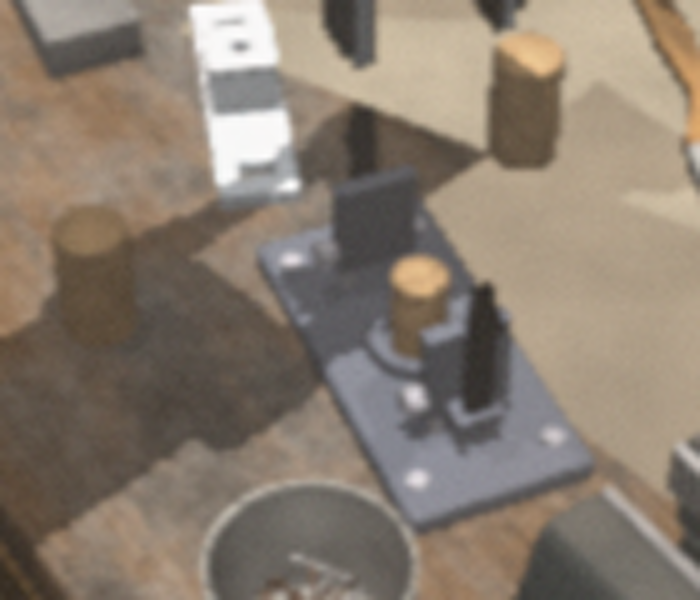

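The cork stands upright inside the collar at (420,300), with its top at z 54. Next I'll refit the plate's yaw.

```bash
cat >> m.py <<'E'
def platefit(C,x,y,z0,z1,guess):
    q=near(C,x,y,78,z0,z1)[:,:2]; a=np.radians(guess); e=np.array([np.cos(a),np.sin(a)]);n=np.array([-e[1],e[0]])
    l=q-[x,y]; l=np.c_[l@e,l@n]; l=l[abs(l[:,1])<24]
    bins=[(c,*np.percentile(l[abs(l[:,0]-c)<6][:,1],[4,96])) for c in range(-66,67,12) if (abs(l[:,0]-c)<6).sum()>8]
    b=np.array(bins); m1=np.polyfit(b[:,0],b[:,1],1);m2=np.polyfit(b[:,0],b[:,2],1)
    print("n",len(l),"yaw edges",guess+np.degrees(np.arctan([m1[0],m2[0]])).round(2),"lateral",(b[:,1].mean()/2+b[:,2].mean()/2).round(1),"width",(b[:,2]-b[:,1]).mean().round(1),"ends",np.percentile(l[:,0],[.5,99.5]).round(1))
E
python3 - <<'E'
from m import *
T=np.load("top.npy");S=np.load("side.npy")
for C in(T,S): platefit(C,481.8,446,4,13,79)
platefit(T,481.8,446,4,13,78);go(481.8,446,162,79)
E
```

```text
n 615 yaw edges [78.82 78.51] lateral 1.0 width 32.3 ends [-71.7  73. ]
n 375 yaw edges [78.85 78.9 ] lateral 0.1 width 32.7 ends [-72.7  72.8]
n 615 yaw edges [78.74 78.51] lateral 1.0 width 32.4 ends [-71.7  73.2]
pos [496.4 259.9 161.6] tooly deg 2.88 shift units [ 3.733 -0.105 -0.012] yaw units -12.687 w 47.1 F [-0.1 -0.6 -0.2] t 12.35
```

Request:
{"api": "apply_moves", "payload": {
  "motion": [
    {"tx": 0.3, "ty": 0, "tz": 0, "yaw": 0},
    {"tx": 0.5, "ty": 0, "tz": 0, "yaw": 0},
    {"tx": 0.6, "ty": -0.05, "tz": 0, "yaw": 0},
    {"tx": 0.6, "ty": -0.05, "tz": 0, "yaw": 0},
    {"tx": 0.6, "ty": 0, "tz": 0, "yaw": 0},
    {"tx": 0.6, "ty": 0, "tz": 0, "yaw": 0},
    {"tx": 0.4, "ty": 0, "tz": 0, "yaw": 0},
    {"tx": 0.13, "ty": 0, "tz": 0, "yaw": 0}
  ],
  "hand": 0.3
}}

```text
time: 13.15
ee_pos: [482.1, 448.4, 161.6]
tool_rot: [-2.162, -2.278, 0.003]
ft_force: [-1.3, -1.1, -0.8]
width: 55.5
grip_force: 0.0
```

Request:
{"api": "apply_moves", "payload": {
  "motion": [
    {"tx": 0, "ty": 0, "tz": 0, "yaw": -1},
    {"tx": 0, "ty": 0, "tz": 0, "yaw": -1},
    {"tx": 0, "ty": 0, "tz": 0, "yaw": -1},
    {"tx": 0, "ty": 0, "tz": 0, "yaw": -1},
    {"tx": 0, "ty": 0, "tz": 0, "yaw": -1},
    {"tx": 0, "ty": 0, "tz": 0, "yaw": -1},
    {"tx": 0, "ty": 0, "tz": 0, "yaw": -1},
    {"tx": 0, "ty": 0, "tz": 0, "yaw": -1}
  ]
}}

```text
time: 13.95
ee_pos: [483.0, 445.3, 162.5]
tool_rot: [-1.046, -2.962, 0.003]
ft_force: [0.4, 0.0, 1.4]
width: 55.7
grip_force: 0.0
```

Request:
{"api": "apply_moves", "payload": {
  "motion": [
    {"tx": 0, "ty": 0, "tz": 0, "yaw": -1},
    {"tx": 0, "ty": 0, "tz": 0, "yaw": -1},
    {"tx": 0, "ty": 0, "tz": 0, "yaw": -1},
    {"tx": 0, "ty": 0, "tz": 0, "yaw": -1},
    {"tx": 0, "ty": 0, "tz": 0, "yaw": -0.65},
    {"tx": 0, "ty": 0, "tz": 0, "yaw": 0},
    {"tx": 0, "ty": 0, "tz": 0, "yaw": 0}
  ]
}}

```text
time: 14.65
ee_pos: [483.1, 445.7, 162.8]
tool_rot: [-0.311, -3.126, 0.001]
ft_force: [0.9, -0.5, 0.2]
width: 55.5
grip_force: 0.0
```

Run:
```python
from m import *
go(481.5,446.3,20,78.7)
im,d,P=cloud("side")
# where fingers' tips are in space
q=P.reshape(-1,3);p=r.state()["ee_pos"]; q=q[(np.hypot(*(q[:,:2]-p[:2]).T)<60)&(q[:,2]>120)&(q[:,2]<215)]
for sgn in(-1,1):
    k=q[(q[:,1]-p[1])*sgn>18]; 
    if len(k)>5: print(sgn,np.percentile(k[:,2],[1,5]).round(1),np.percentile(k[k[:,2]<np.percentile(k[:,2],30)],[5,95],axis=0).round(1))
```

```text
pos [483.1 445.7 162.8] tooly deg 78.65 shift units [0.033 0.008 2.856] yaw units -0.009 w 55.5 F [ 0.9 -0.5  0.2] t 14.65
-1 [173.8 174.8] [[467.  406.  174.1]
 [486.9 415.2 185.2]]
1 [174.6 176.2] [[478.7 474.6 174.7]
 [480.9 475.6 183.2]]
```

Request:
{"api": "apply_moves", "payload": {
  "motion": [
    {"tx": 0.03, "ty": 0, "tz": 0.2, "yaw": 0},
    {"tx": 0, "ty": 0, "tz": 0.5, "yaw": 0},
    {"tx": 0, "ty": 0, "tz": 0.6, "yaw": 0},
    {"tx": 0, "ty": 0, "tz": 0.6, "yaw": 0},
    {"tx": 0, "ty": 0, "tz": 0.4, "yaw": 0},
    {"tx": 0, "ty": 0, "tz": 0.3, "yaw": 0},
    {"tx": 0, "ty": 0, "tz": 0, "yaw": 0},
    {"tx": 0, "ty": 0, "tz": 0, "yaw": 0}
  ]
}}

```text
time: 15.5
ee_pos: [481.8, 446.8, 33.3]
tool_rot: [-0.307, -3.126, 0.0]
ft_force: [-0.6, 1.0, 0.4]
width: 55.3
grip_force: 0.0
```

Run:
```python
from m import *
go(481.5,446.3,6,78.7)
im,d,P=cloud("side")
p=r.state()["ee_pos"]; q=P.reshape(-1,3); q=q[(np.hypot(*(q[:,:2]-p[:2]).T)<60)&(q[:,2]>38)&(q[:,2]<75)]
for sgn in(-1,1):
    k=q[(q[:,1]-p[1])*sgn>18]
    if len(k)>5: print(sgn,len(k),np.sort(k[:,2])[:12].round(1),np.percentile(k,[5,95],axis=0).round(1))
save("c4.png",cv2.resize(im[100:220,180:320],(700,600),interpolation=2))
```

```text
pos [481.8 446.8  33.3] tooly deg 78.77 shift units [ 0.004 -0.011  0.547] yaw units 0.011 w 55.3 F [-0.6  1.   0.4] t 15.5
-1 96 [43.3 43.8 43.9 44.5 44.6 44.8 46.  46.8 47.8 47.9 48.6 49.1] [[466.1 405.8  44.8]
 [485.5 416.5  72.4]]
1 9 [45.8 48.5 50.2 52.1 52.6 56.  58.9 60.9 61.4] [[476.7 474.1  46.8]
 [480.1 480.   61.2]]
```

View pics/c4.png

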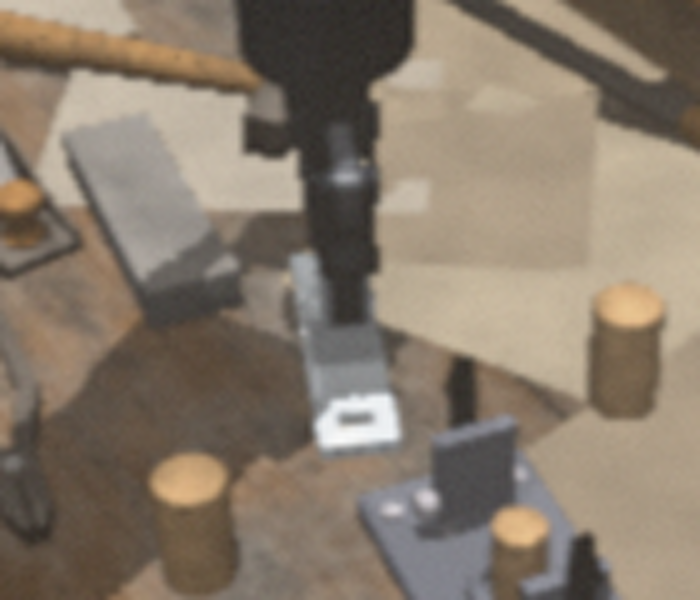

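The gripper straddles the plate's block, and the near finger ends at (348,320), about 11 mm above the reported TCP. I'll descend 25 mm and grip.

Request:
{"api": "apply_moves", "payload": {
  "motion": [
    {"tx": 0, "ty": -0.01, "tz": 0.1, "yaw": 0},
    {"tx": 0, "ty": 0, "tz": 0.2, "yaw": 0},
    {"tx": 0, "ty": 0, "tz": 0.15, "yaw": 0},
    {"tx": 0, "ty": 0, "tz": 0.05, "yaw": 0},
    {"tx": 0, "ty": 0, "tz": 0, "yaw": 0},
    {"tx": 0, "ty": 0, "tz": 0, "yaw": 0}
  ]
}}

```text
time: 16.15
ee_pos: [481.6, 446.2, 8.1]
tool_rot: [-0.307, -3.126, 0.0]
ft_force: [-0.5, 0.5, 0.2]
width: 55.4
grip_force: 0.0
```

Request:
{"api": "apply_moves", "payload": {
  "motion": [
    {"tx": 0, "ty": 0, "tz": 0, "yaw": 0},
    {"tx": 0, "ty": 0, "tz": 0, "yaw": 0},
    {"tx": 0, "ty": 0, "tz": 0, "yaw": 0},
    {"tx": 0, "ty": 0, "tz": 0, "yaw": 0},
    {"tx": 0, "ty": 0, "tz": 0, "yaw": 0},
    {"tx": 0, "ty": 0, "tz": 0, "yaw": 0}
  ],
  "hand": -1,
  "force": 60
}}

```text
time: 16.75
ee_pos: [482.1, 446.6, 8.9]
tool_rot: [0.307, 3.126, 0.002]
ft_force: [0.3, 0.7, 3.9]
width: 30.3
grip_force: 61.6
```

Request:
{"api": "apply_moves", "payload": {
  "motion": [
    {"tx": 0, "ty": 0, "tz": -0.1, "yaw": 0},
    {"tx": 0, "ty": 0, "tz": -0.3, "yaw": 0},
    {"tx": 0, "ty": 0, "tz": -0.5, "yaw": 0},
    {"tx": 0, "ty": 0, "tz": -0.6, "yaw": 0},
    {"tx": 0, "ty": 0, "tz": -0.6, "yaw": 0},
    {"tx": 0, "ty": 0, "tz": -0.4, "yaw": 0},
    {"tx": 0, "ty": 0, "tz": -0.2, "yaw": 0},
    {"tx": 0, "ty": 0, "tz": 0, "yaw": 0}
  ]
}}

```text
time: 17.55
ee_pos: [482.4, 446.9, 145.6]
tool_rot: [0.307, 3.124, 0.004]
ft_force: [1.1, -0.6, -1.6]
width: 30.7
grip_force: 61.1
```

Request:
{"api": "apply_moves", "payload": {
  "motion": [
    {"tx": 0, "ty": 0, "tz": 0, "yaw": -0.4},
    {"tx": 0, "ty": 0, "tz": 0, "yaw": -0.7},
    {"tx": 0, "ty": 0, "tz": 0, "yaw": -0.7},
    {"tx": 0, "ty": 0, "tz": 0, "yaw": -0.55},
    {"tx": 0, "ty": 0, "tz": 0, "yaw": 0},
    {"tx": 0, "ty": 0, "tz": 0, "yaw": 0}
  ]
}}

```text
time: 18.15
ee_pos: [480.8, 445.5, 141.7]
tool_rot: [0.077, -3.139, 0.003]
ft_force: [-0.1, -0.1, -1.7]
width: 31.0
grip_force: 61.1
```

```bash
python3 -c "
from m import *
go(497.1,260.1,142,93)"
```

```text
pos [480.8 445.5 141.7] tooly deg 92.8 shift units [-1.44e-01 -3.72e+00 -1.00e-03] yaw units -0.034 w 31.0 F [-0.1 -0.1 -1.7] t 18.15
```

Request:
{"api": "apply_moves", "payload": {
  "motion": [
    {"tx": -0.02, "ty": -0.2, "tz": 0, "yaw": -0.03},
    {"tx": -0.02, "ty": -0.4, "tz": 0, "yaw": 0},
    {"tx": -0.02, "ty": -0.6, "tz": 0, "yaw": 0},
    {"tx": -0.02, "ty": -0.7, "tz": 0, "yaw": 0},
    {"tx": -0.02, "ty": -0.7, "tz": 0, "yaw": 0},
    {"tx": -0.02, "ty": -0.6, "tz": 0, "yaw": 0},
    {"tx": -0.02, "ty": -0.4, "tz": 0, "yaw": 0},
    {"tx": 0, "ty": -0.12, "tz": 0, "yaw": 0}
  ]
}}

```text
time: 18.95
ee_pos: [498.3, 257.3, 143.3]
tool_rot: [0.079, -3.14, 0.002]
ft_force: [0.3, -0.2, -1.9]
width: 30.7
grip_force: 61.1
```

Request:
{"api": "apply_moves", "payload": {
  "motion": [
    {"tx": 0, "ty": 0, "tz": 0, "yaw": 0},
    {"tx": 0, "ty": 0, "tz": 0, "yaw": 0},
    {"tx": 0, "ty": 0, "tz": 0, "yaw": 0},
    {"tx": 0, "ty": 0, "tz": 0, "yaw": 0}
  ]
}}

```text
time: 19.35
ee_pos: [498.4, 261.7, 143.2]
tool_rot: [0.086, -3.14, -0.0]
ft_force: [0.1, -0.3, -1.9]
width: 30.8
grip_force: 61.1
```

Run:
```python
from m import *
go(497.1,260.1,142,93)
im,d,P=cloud("side");save("c5.png",cv2.resize(im[90:270,180:360],(600,600),interpolation=2))
np.save("s2.npy",P);p=r.state()["ee_pos"]
q=near(P,p[0],p[1],85,115,160); print(np.histogram(q[:,2],bins=range(115,161,3)))
J=R.from_euler('z',3,degrees=True).as_matrix(); l=(q-[497.1,260.1,0])@J
for a in range(-72,73,9):
    k=l[abs(l[:,1]-a)<4.5]; 
    if len(k)>5: print(a,len(k),"z",np.percentile(k[:,2],[3,50,90]).round(1),"x",np.percentile(k[:,0],[3,97]).round(1))
print("y ends",np.percentile(l[l[:,2]<140][:,1],[.5,1,99,99.5]))
```

```text
pos [498.4 261.7 143.2] tooly deg 93.12 shift units [ 0.027 -0.03   0.025] yaw units 0.021 w 30.8 F [ 0.1 -0.3 -1.9] t 19.35
(array([  0,   0,   0,   0,   0,   0,  39,  84, 252, 393,  20,  13,  24,
        20,  25]), array([115, 118, 121, 124, 127, 130, 133, 136, 139, 142, 145, 148, 151,
       154, 157, 160]))
-72 84 z [134.5 139.5 143.7] x [-15.8  18.6]
-63 84 z [138.1 142.5 143.6] x [-16.9  18.4]
-54 52 z [136.2 142.2 143.5] x [-16.7  18.2]
-45 95 z [135.6 142.  143.3] x [-16.6  17.7]
-36 74 z [138.1 142.4 143.3] x [-16.4  18.6]
-27 82 z [138.9 142.3 144.4] x [-16.5  18.1]
-18 113 z [138.9 143.1 155.8] x [-16.1  17.2]
-9 47 z [136.6 146.2 157.6] x [-16.6  18.1]
0 25 z [134.9 145.2 155.5] x [-16.8 -13.8]
9 24 z [135.8 144.2 154.3] x [-16.8 -13.9]
18 19 z [135.  143.1 155.1] x [-16.5 -14. ]
27 14 z [135.7 141.8 143. ] x [-16.9 -11.3]
36 21 z [134.6 141.5 142.5] x [-16.7  -6.5]
45 27 z [137.8 142.3 143.1] x [-16.9  -3.8]
54 19 z [135.7 142.2 142.7] x [-16.7  -7.5]
63 54 z [134.4 141.6 142.8] x [-16.6   7.6]
72 36 z [139.4 142.2 142.9] x [-16.2  10.1]
y ends [-70.89053418 -70.85757567  68.49570629  70.42913286]
```

View pics/c5.png

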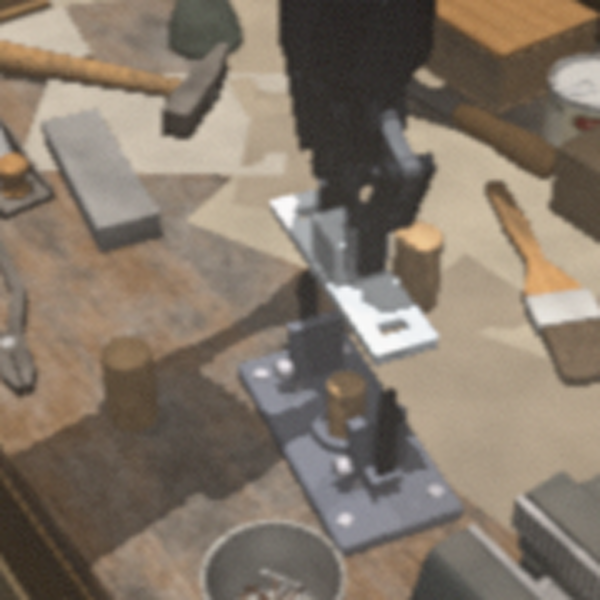

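The plate is level and aligned above the jig, with its near slot at crop (395,327) and the near hook's tip at (390,395). I'll compare slot and hook in the same camera.

Run:
```python
from m import *
im,d,P=cloud("side"); c=r.get_calibration("side"); M=R.from_rotvec(c["orientation"]).as_matrix(); eye=np.array(c["eye"])
J=R.from_euler('z',3,degrees=True).as_matrix()
v,u=np.mgrid[:384,:512]; ray=np.stack([(u-c["cx"])/c["fx"],(v-c["cy"])/c["fy"],np.ones_like(u)],-1)@M.T
def plane(z): return (eye+ray*((z-eye[2])/ray[...,2])[...,None]-[497.1,260.1,0])@J
L=plane(142.5); g=im.mean(-1)
m=(abs(L[...,0]-1)<16)&(abs(L[...,1]+56)<13)
print("plate bright",np.median(g[m]))
w=np.clip(0.75*np.percentile(g[m],80)-g,0,None)*m*(abs(L[...,0]-1)<11)*(abs(L[...,1]+56)<9)
pts=L[w>5]; print("slot n",len(pts),"mean",np.average(L[m],axis=0,weights=w[m]).round(1),"range",np.percentile(pts,[3,97],axis=0).round(1))
# jig points
l=(P-[497.1,260.1,0])@J
for s in(1,-1):
    k=l[(abs(l[...,0])<9)&(abs(l[...,1]*s-56)<8)&(l[...,2]>75)&(l[...,2]<110)]
    for z in range(78,100,4):
        t=k[abs(k[:,2]-z)<2]
        if len(t)>2: print("hook",s,z,len(t),np.percentile(t,[5,50,95],axis=0).round(1)[:,:2].tolist())
go(497.1,260.1,142,93)
```

```text
plate bright 241.0
slot n 26 mean [  1.8 -53.7 142.5] range [[ -4.6 -57.5 142.5]
 [  8.2 -50.2 142.5]]
hook 1 78 15 [[-5.3, 54.4], [-1.2, 56.1], [5.3, 60.7]]
hook 1 82 6 [[-4.4, 54.4], [-1.0, 55.7], [4.6, 58.5]]
hook 1 86 9 [[-4.5, 54.1], [-1.8, 55.3], [4.0, 59.9]]
hook 1 90 8 [[-3.9, 54.7], [0.5, 55.3], [4.0, 55.6]]
hook 1 94 6 [[-3.8, 54.9], [-1.9, 55.2], [2.1, 57.5]]
hook 1 98 3 [[-2.9, 55.1], [-1.8, 55.3], [0.1, 57.3]]
hook -1 78 11 [[-5.2, -61.5], [0.2, -59.5], [5.0, -55.7]]
hook -1 82 12 [[-5.2, -61.0], [-3.0, -60.0], [3.9, -54.2]]
hook -1 86 14 [[-5.4, -59.6], [-0.6, -58.2], [5.0, -55.1]]
hook -1 90 14 [[-4.4, -58.6], [-0.3, -56.9], [3.7, -54.9]]
hook -1 94 10 [[-3.7, -57.2], [0.0, -56.2], [4.2, -54.4]]
hook -1 98 5 [[-3.2, -55.7], [-0.0, -54.7], [2.9, -53.0]]
pos [498.4 261.6 143.2] tooly deg 93.12 shift units [ 0.027 -0.028  0.024] yaw units 0.02 w 30.6 F [-0.2 -0.2 -2.6] t 19.45
```

Request:
{"api": "apply_moves", "payload": {
  "motion": [
    {"tx": 0.03, "ty": -0.01, "tz": 0.1, "yaw": 0},
    {"tx": 0, "ty": 0, "tz": 0.2, "yaw": 0},
    {"tx": 0, "ty": 0, "tz": 0.2, "yaw": 0},
    {"tx": 0, "ty": 0, "tz": 0.1, "yaw": 0},
    {"tx": 0, "ty": 0, "tz": 0.05, "yaw": 0},
    {"tx": 0, "ty": 0, "tz": 0, "yaw": 0},
    {"tx": 0, "ty": 0, "tz": 0, "yaw": 0}
  ]
}}

```text
time: 20.15
ee_pos: [497.3, 260.3, 110.9]
tool_rot: [-0.084, 3.14, 0.0]
ft_force: [-0.1, -0.7, -1.8]
width: 30.7
grip_force: 61.1
```

Run:
```python
from m import *
im,d,P=cloud("side");im2,d2,P2=cloud("top")
go(497.1,260.1,100,93)
J=R.from_euler('z',3,degrees=True).as_matrix(); l=(P-[497.1,260.1,0])@J
k=l[(abs(l[...,0])<30)&(abs(l[...,1])<78)&(l[...,2]>97)&(l[...,2]<115)]
n=k[k[:,1]<-25]; print("x",np.percentile(n[:,0],[2,98]).round(1),"y",np.percentile(k[:,1],[.5,99.5]).round(1),"z",np.median(n[:,2]).round(1),np.median(k[k[:,1]>55][:,2]).round(1))
save("c6.png",np.hstack([cv2.resize(im[130:250,230:350],(400,400),interpolation=2),cv2.resize(im2[120:220,250:350],(400,400),interpolation=2)]))
```

```text
pos [497.5 260.4 111.3] tooly deg 93.05 shift units [ 0.008 -0.006  0.226] yaw units 0.009 w 30.4 F [ 0.7 -0.1 -1.3] t 20.25
x [-18.   17.8] y [-72.3  71.5] z 109.9 109.7
```

View pics/c6.png

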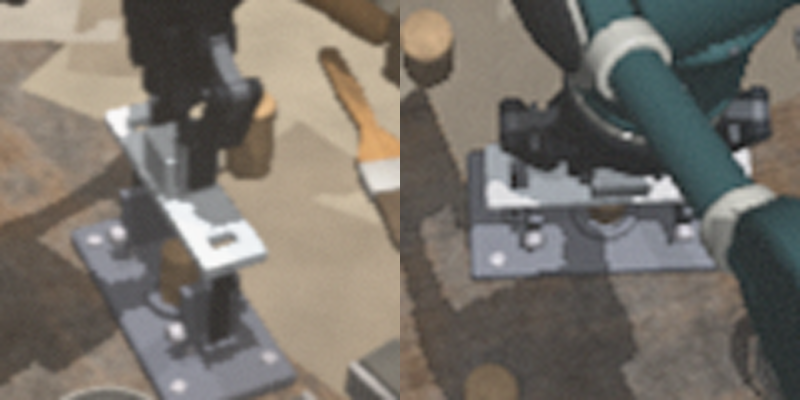

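The plate sits centred over both hooks, with the near slot at (220,242) directly above the hook. I'll descend by feel.

Request:
{"api": "apply_moves", "payload": {
  "motion": [
    {"tx": 0, "ty": 0.01, "tz": 0.05, "yaw": 0},
    {"tx": 0, "ty": 0, "tz": 0.05, "yaw": 0},
    {"tx": 0, "ty": 0, "tz": 0.05, "yaw": 0},
    {"tx": 0, "ty": 0, "tz": 0, "yaw": 0},
    {"tx": 0, "ty": 0, "tz": 0, "yaw": 0}
  ]
}}

```text
time: 20.75
ee_pos: [496.9, 260.7, 103.1]
tool_rot: [0.084, -3.14, 0.0]
ft_force: [-0.4, -0.8, -2.1]
width: 31.0
grip_force: 61.1
```

Request:
{"api": "apply_moves", "payload": {
  "motion": [
    {"tx": 0, "ty": 0, "tz": 0.05, "yaw": 0},
    {"tx": 0, "ty": 0, "tz": 0.04, "yaw": 0},
    {"tx": 0, "ty": 0, "tz": 0, "yaw": 0}
  ]
}}

```text
time: 21.05
ee_pos: [496.7, 260.6, 98.3]
tool_rot: [0.084, -3.14, 0.001]
ft_force: [0.3, -1.3, -2.2]
width: 30.9
grip_force: 61.1
```

Request:
{"api": "apply_moves", "payload": {
  "motion": [
    {"tx": 0, "ty": 0, "tz": 0.04, "yaw": 0},
    {"tx": 0, "ty": 0, "tz": 0.04, "yaw": 0},
    {"tx": 0, "ty": 0, "tz": 0, "yaw": 0}
  ]
}}

```text
time: 21.35
ee_pos: [497.2, 260.8, 94.8]
tool_rot: [-0.084, 3.14, 0.0]
ft_force: [0.1, -0.6, -2.0]
width: 30.7
grip_force: 61.2
```

Request:
{"api": "apply_moves", "payload": {
  "motion": [
    {"tx": 0, "ty": 0, "tz": 0.04, "yaw": 0},
    {"tx": 0, "ty": 0, "tz": 0.02, "yaw": 0},
    {"tx": 0, "ty": 0, "tz": 0, "yaw": 0}
  ]
}}

```text
time: 21.65
ee_pos: [497.6, 260.9, 92.3]
tool_rot: [-0.084, 3.139, 0.001]
ft_force: [0.4, -0.3, 2.3]
width: 30.9
grip_force: 61.8
```

Request:
{"api": "apply_moves", "payload": {
  "motion": [
    {"tx": 0, "ty": 0, "tz": 0.04, "yaw": 0},
    {"tx": 0, "ty": 0, "tz": 0.02, "yaw": 0},
    {"tx": 0, "ty": 0, "tz": 0, "yaw": 0}
  ]
}}

```text
time: 21.95
ee_pos: [498.0, 261.0, 89.9]
tool_rot: [-0.084, 3.138, 0.001]
ft_force: [0.7, -0.8, 5.7]
width: 30.6
grip_force: 62.3
```

Request:
{"api": "apply_moves", "payload": {
  "motion": [
    {"tx": 0, "ty": 0, "tz": 0.03, "yaw": 0},
    {"tx": 0, "ty": 0, "tz": 0.02, "yaw": 0},
    {"tx": 0, "ty": 0, "tz": 0, "yaw": 0}
  ]
}}

```text
time: 22.25
ee_pos: [498.4, 261.2, 88.2]
tool_rot: [-0.084, 3.138, 0.001]
ft_force: [-0.0, -1.5, 9.4]
width: 31.0
grip_force: 62.6
```

Request:
{"api": "apply_moves", "payload": {
  "motion": [
    {"tx": 0, "ty": 0, "tz": 0.03, "yaw": 0},
    {"tx": 0, "ty": 0, "tz": 0.02, "yaw": 0},
    {"tx": 0, "ty": 0, "tz": 0, "yaw": 0}
  ]
}}

```text
time: 22.55
ee_pos: [498.8, 261.2, 85.0]
tool_rot: [-0.084, 3.136, 0.002]
ft_force: [2.7, -1.5, 1.1]
width: 30.8
grip_force: 61.6
```

Request:
{"api": "apply_moves", "payload": {
  "motion": [
    {"tx": 0, "ty": 0, "tz": 0.02, "yaw": 0},
    {"tx": 0, "ty": 0, "tz": 0.02, "yaw": 0},
    {"tx": 0, "ty": 0, "tz": 0, "yaw": 0}
  ]
}}

```text
time: 22.85
ee_pos: [498.5, 261.1, 83.1]
tool_rot: [-0.084, 3.137, 0.001]
ft_force: [1.9, -1.4, 7.1]
width: 30.8
grip_force: 62.2
```

Request:
{"api": "apply_moves", "payload": {
  "motion": [
    {"tx": 0.02, "ty": 0, "tz": 0.02, "yaw": 0},
    {"tx": 0, "ty": 0, "tz": 0.01, "yaw": 0},
    {"tx": 0, "ty": 0, "tz": 0, "yaw": 0}
  ]
}}

```text
time: 23.15
ee_pos: [498.0, 261.2, 81.8]
tool_rot: [-0.084, 3.137, 0.001]
ft_force: [2.2, -2.0, 7.3]
width: 31.3
grip_force: 62.4
```

Request:
{"api": "apply_moves", "payload": {
  "motion": [
    {"tx": 0, "ty": 0, "tz": 0.02, "yaw": 0},
    {"tx": 0, "ty": 0, "tz": 0.01, "yaw": 0},
    {"tx": 0, "ty": 0, "tz": 0, "yaw": 0}
  ]
}}

```text
time: 23.45
ee_pos: [497.6, 261.1, 80.2]
tool_rot: [-0.084, 3.137, 0.001]
ft_force: [2.0, -0.5, 7.2]
width: 31.0
grip_force: 62.3
```

Request:
{"api": "apply_moves", "payload": {
  "motion": [
    {"tx": 0, "ty": 0, "tz": 0.02, "yaw": 0},
    {"tx": 0, "ty": 0, "tz": 0, "yaw": 0},
    {"tx": 0, "ty": 0, "tz": 0, "yaw": 0}
  ]
}}

```text
time: 23.75
ee_pos: [497.5, 261.1, 79.1]
tool_rot: [-0.084, 3.138, 0.001]
ft_force: [0.9, -2.1, 7.6]
width: 31.0
grip_force: 62.3
```

Request:
{"api": "apply_moves", "payload": {
  "motion": [
    {"tx": 0, "ty": 0, "tz": 0.02, "yaw": 0},
    {"tx": 0, "ty": 0, "tz": 0, "yaw": 0},
    {"tx": 0, "ty": 0, "tz": 0, "yaw": 0}
  ]
}}

```text
time: 24.05
ee_pos: [497.3, 261.0, 77.7]
tool_rot: [-0.084, 3.138, 0.001]
ft_force: [1.5, -0.7, 5.7]
width: 30.9
grip_force: 62.1
```

Request:
{"api": "apply_moves", "payload": {
  "motion": [
    {"tx": 0, "ty": 0, "tz": 0.02, "yaw": 0},
    {"tx": 0, "ty": 0, "tz": 0, "yaw": 0},
    {"tx": 0, "ty": 0, "tz": 0, "yaw": 0}
  ]
}}

```text
time: 24.35
ee_pos: [496.1, 261.0, 75.7]
tool_rot: [-0.083, 3.14, 0.001]
ft_force: [0.7, 1.4, 2.0]
width: 30.7
grip_force: 61.7
```

Request:
{"api": "apply_moves", "payload": {
  "motion": [
    {"tx": 0, "ty": 0, "tz": 0.01, "yaw": 0},
    {"tx": 0, "ty": 0, "tz": 0, "yaw": 0},
    {"tx": 0, "ty": 0, "tz": 0, "yaw": 0}
  ]
}}

```text
time: 24.65
ee_pos: [496.1, 261.0, 75.7]
tool_rot: [-0.084, 3.14, 0.001]
ft_force: [-0.1, 1.6, 5.5]
width: 30.7
grip_force: 62.1
```

Request:
{"api": "apply_moves", "payload": {
  "motion": [
    {"tx": 0, "ty": 0, "tz": 0.02, "yaw": 0},
    {"tx": 0, "ty": 0, "tz": 0, "yaw": 0},
    {"tx": 0, "ty": 0, "tz": 0, "yaw": 0}
  ]
}}

```text
time: 24.95
ee_pos: [496.1, 261.1, 75.7]
tool_rot: [-0.084, 3.14, 0.001]
ft_force: [-2.9, 0.2, 11.6]
width: 30.5
grip_force: 62.8
```

```bash
cat > chk.py <<'E'
from m import *
im,d,P=cloud("side"); J=R.from_euler('z',3,degrees=True).as_matrix(); l=(P-[497.1,260.1,0])@J
k=l[(abs(l[...,0])<22)&(abs(l[...,1])<76)&(l[...,2]>60)&(l[...,2]<110)]
for a in(-66,-40,-28,28,40,66):
    t=k[(abs(k[:,1]-a)<5)&(k[:,2]<84)]
    if len(t)>4:print(a,len(t),"z",np.percentile(t[:,2],[10,50,80,95]).round(1))
for s in(1,-1):
    t=k[(abs(k[:,0])<8)&(abs(abs(k[:,1])-57)<7)&(k[:,1]*s>0)&(k[:,2]>84)]; print("hook",s,len(t),np.percentile(t,[5,50,95],axis=0).round(1).tolist())
save(__import__("sys").argv[1],cv2.resize(im[130:250,230:350],(600,600),interpolation=2))
E
python3 chk.py c7.png
```

```text
-66 124 z [68.9 74.4 75.5 76.4]
-40 59 z [71.5 74.8 75.5 76. ]
-28 79 z [72.5 74.5 75.2 76.1]
28 18 z [70.1 74.3 74.7 75. ]
40 27 z [68.9 74.6 75.8 76.6]
66 30 z [70.9 74.6 75.7 76.4]
hook 1 18 [[-4.4, 54.1, 84.9], [-2.3, 55.6, 89.6], [0.4, 59.2, 96.6]]
hook -1 45 [[-4.9, -60.2, 84.3], [-0.3, -57.0, 89.2], [4.2, -54.0, 98.2]]
```

It came to a hard stop and lies level at both ends, with the hooks back upright. I'll unload, release and retreat.

Request:
{"api": "apply_moves", "payload": {
  "motion": [
    {"tx": 0, "ty": 0, "tz": -0.04, "yaw": 0},
    {"tx": 0, "ty": 0, "tz": 0, "yaw": 0},
    {"tx": 0, "ty": 0, "tz": 0, "yaw": 0}
  ]
}}

```text
time: 25.3
ee_pos: [495.5, 260.4, 75.7]
tool_rot: [0.084, -3.139, 0.001]
ft_force: [0.1, -1.4, 0.8]
width: 31.0
grip_force: 61.6
```

Request:
{"api": "apply_moves", "payload": {
  "motion": [
    {"tx": 0, "ty": 0, "tz": 0, "yaw": 0},
    {"tx": 0, "ty": 0, "tz": 0, "yaw": 0},
    {"tx": 0, "ty": 0, "tz": 0, "yaw": 0},
    {"tx": 0, "ty": 0, "tz": 0, "yaw": 0},
    {"tx": 0, "ty": 0, "tz": 0, "yaw": 0}
  ],
  "hand": 0.05
}}

```text
time: 25.8
ee_pos: [495.9, 260.6, 76.2]
tool_rot: [0.084, -3.14, 0.0]
ft_force: [0.8, -0.4, 0.2]
width: 45.0
grip_force: 0.0
```

Request:
{"api": "apply_moves", "payload": {
  "motion": [
    {"tx": 0, "ty": 0, "tz": -0.1, "yaw": 0},
    {"tx": 0, "ty": 0, "tz": -0.3, "yaw": 0},
    {"tx": 0, "ty": 0, "tz": -0.5, "yaw": 0},
    {"tx": 0, "ty": 0, "tz": -0.7, "yaw": 0},
    {"tx": 0, "ty": 0, "tz": -0.7, "yaw": 0},
    {"tx": 0, "ty": 0, "tz": -0.5, "yaw": 0},
    {"tx": 0, "ty": 0, "tz": 0, "yaw": 0},
    {"tx": 0, "ty": 0, "tz": 0, "yaw": 0}
  ]
}}

```text
time: 26.6
ee_pos: [496.6, 261.0, 218.1]
tool_rot: [-0.084, 3.138, 0.002]
ft_force: [0.3, -0.4, -1.4]
width: 44.8
grip_force: 0.0
```

```bash
python3 chk.py c8.png
```

```text
-66 110 z [69.6 74.4 75.6 77. ]
-40 57 z [72.6 74.7 75.6 76.5]
-28 77 z [73.3 75.2 75.9 76.6]
28 16 z [70.4 74.8 75.  75.8]
40 30 z [69.7 74.3 75.3 76.3]
66 42 z [72.4 74.6 75.5 76.1]
hook 1 29 [[-4.0, 54.3, 85.0], [0.3, 55.6, 90.6], [5.0, 57.8, 96.6]]
hook -1 43 [[-5.0, -60.1, 84.2], [-0.6, -57.0, 90.4], [4.4, -53.5, 96.6]]
```

View pics/c8.png

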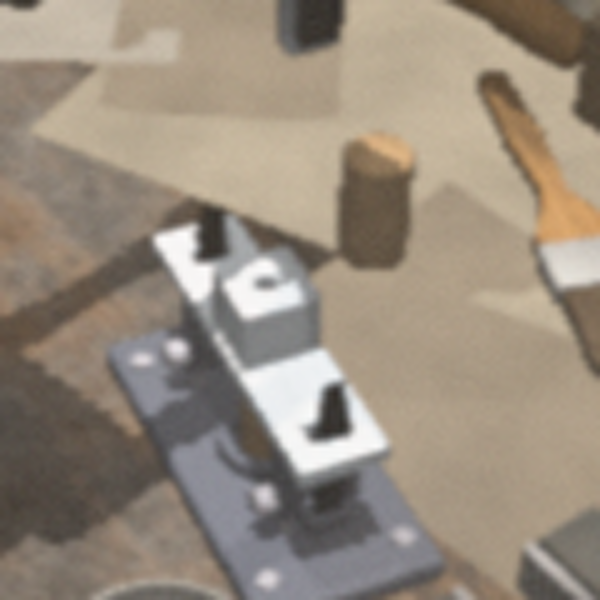

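The plate is home and level, with both hooks standing through its slots at (210,230) and (330,410). The cork is still upright in the collar at (253,430). I'm handing in.

```bash
python3 -c "
from station import r
print(r.finish_job())"
```

```text
the job is handed in; nothing more can be done
None
```

The smallest cork stands upright in the collar, and the guide plate lies level on both pillars with both hooks clicked over it; I handed the job in at about 27 s, and the result gave no verdict.

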